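Stack and pin a spectacle-side blank on the routing jig

TASK

Load the routing jig: lay the fibreboard backing board on the aluminium jig plate, then the smaller acetate blank on top of the board, both squared up with the jig and hole over hole, so that each lies flat and is carried over its whole underside. Then take the tapered pin from its wooden block and push it straight down through the three holes until its collar rests on the blank, let go, and leave everything else where it stands.

Things in the scene. Friction and masses are not known exactly. Their poses are not given: they have to be found in the camera images.
- jig_hole (a point): The fixed routing jig: an aluminium plate 100 x 210 x 20 mm on four rubber feet, its flat top 32 mm above the desk, with a 13 mm hole right through its middle (the desk is 32 mm below the hole's mouth). This point is the centre of the hole's mouth, on the plate's top face; x runs along the plate's short side, y along its long side, z up. Thin scribed lines on the top show where the board goes.
- board_mid (a point): Backing board: loose flat tan fibreboard plate 66 (x) x 172 (y) x 12 (z) mm, about 0.1 kg, lying flat on the desk, with a 13 mm hole through its middle. This point is its centre, half-way up, on the axis of the hole. May be gripped across its 66 mm width.
- blank_mid (a point): Acetate blank for a pair of spectacle sides: loose flat dark brown plastic plate 50 (x) x 150 (y) x 8 (z) mm, about 0.08 kg, lying flat on the desk, with a 13 mm hole through its middle. This point is its centre, half-way up, on the axis of the hole. May be gripped across its 50 mm width.
- pin_head (a point): Tapered alignment pin: loose steel pin, about 0.075 kg, standing upright in the hole of its wooden block. This point is the middle of its cylindrical knurled head (18 mm diameter, 34 mm high), z up. The underside of its collar (22 mm diameter, 4 mm thick, right under the head) is 21 mm below this point; below the collar is a shank of 11.8 mm diameter, 26 mm long, then a taper 22 mm long down to a flat tip of 4 mm diameter, 69 mm below this point.
- pin_block: Fixed hardwood block 50 x 50 x 52 mm with a 14 mm hole through its middle that keeps the pin; the pin's collar rests on its top. Origin at the centre of its underside, z up.
- loupe: Bystander: black watchmaker's loupe, 35 mm diameter, 37 mm high, standing loose. Origin at the centre of its underside.
- marker: Bystander: black and white marker pen, 17 mm diameter, 94 mm high, standing loose on its end. Origin at the centre of its underside.
- punch_stand: Bystander: small white cast stand with rivet punches, 64 mm diameter, 92 mm high, loose. Origin at the centre of its underside.
- bottle_oil: Bystander: small yellow oil bottle with a black cap, 27 mm diameter, 72 mm high, standing loose. Origin at the centre of its underside.
Things that resemble listed ones, but are neither listed nor needed, are in the scene too. Leave any green look-alike of the part that bears blank_mid alone.

How it is judged:
By the outcome, as a careful person would: the job done as asked, in the order asked, and still so for the second after the job is handed in, with the robot touching nothing.
It also fails if it takes over 72 s, if anything falls off the work surface, if the arm or the gripper's body presses on something with over 40 N, if the wrist force passes 120 N, or if a joint passes its speed limit or range.

ROBOT

A 6-joint arm with a two-finger parallel gripper is mounted at the origin on a cart in front of the work surface, level with it; the furniture and walls round the work are solid. World frame = base frame: x ahead of the robot, y to its left, z up, the work surface at z = 0. Lengths are in m, angles in rad, forces in N, time in s.
With the tool pointing down it reaches from about 0.375 to 0.975 m from the base axis. Payload 3.8 kg.
Tool frame: the origin (TCP) lies midway between the tips of the shut fingers; the grasp point (between the pads) lies 19 mm behind it; z points along the fingers, y is the line along which they close (so a half turn about z gives the same grasp; the last joint's range is limited). The gripper opens to 88 mm and grips with 3 to 60 N. Pads are 18 mm wide; open, the fingers measure 123 mm over their backs; the gripper's body (75 mm by 187 mm) begins 45 mm behind the grasp point.
Start: joints at [-1.314, 0.264, 1.604, -0, 1.274, -0.037], TCP at [0.195, -0.646, 0.239] pointing down, gripper open.
Joint ranges: [-2.63, 2.63], [-0.94, 2.18], [0.31, 2.57], [-1.31, 4.45], [0, 2.66], [-2.55, 2.55]. Speed limits (rad/s): [2.57, 2.57, 3.14, 3.14, 3.14, 3.14].

INTERFACE

Orientations are given as a rotation vector (axis times angle).
In Python, from cell import manip, inverse_kinematics, cams, order gives the robot as it stands. Calls block until the motion is done:
- manip.move_pose(position, orientation): joint-space move of the TCP to a pose.
- manip.move_linear(position, rate=0.15, rot=None): straight line of the TCP; rot=None keeps the orientation; rate is the mean speed in m/s.
- manip.set_joints(angles): joint-space move.
- manip.set_gripper(opening, force=None): finger opening in m; force is the grip in N (None keeps the last); returns when the fingers have stopped.
- manip.dwell(seconds).
- inverse_kinematics(position, orientation): joint angles nearest the present ones, or None.
- manip.state(): the state.
- cams.capture(name): name is "scene" or "top" or "wrist"; returns a dict with "image" (400x640x3 uint8, blue, green, red), "z_map" (400x640 float32, m along the optical axis (not along the pixel's ray), 0 where there is no reading), "intrinsics" (3x3 intrinsics, pixels), "position" and "orientation" of the camera in the world; the wrist camera has in their place "T_tool_cam" (4x4, takes a point from camera to tool coordinates, whose origin is the TCP and whose axes are the flange's). Camera axes: x right, y down, z forward; pixel columns grow to the right and rows downward; lengths in m; the calibration is good to about 2 mm. The wrist camera is an equidistant fisheye: a pixel r from the principal point sees the ray r / f radians off the axis. A picture is of the moment at which its call begins: read the wrist's pose just before it.
A pose or a line that the arm cannot do raises manip.IKError and nothing moves.
- order.close_job(): hands the job in; it is judged then, once.
The state is a dict: "clock": time; "joint_pos": joint angles; "joint_velocities": joint speeds; "tau": joint torques, N m; "tool_pos": TCP position; "tcp_rot": TCP orientation; "contact_force": force on the tool from outside, world axes, zero at the start; "moment": the same for the moment, N m; "gripper_width": finger opening in m; "grasp_force": force on a finger pad.
Only numpy, scipy, OpenCV 4.12 (cv2) and the standard library are available. Lean on these libraries where they do the work, as an engineer would, in place of code of your own. Each camera call takes 0.05 s, during which the arm holds its last target. There are 200 camera calls.

## Working session

There is one attempt and no reset: what is moved stays moved. The work goes in short steps, each a Python script; the robot and the scene stay as the last script left them, time stands still between calls to the robot, and variables do not carry over. Pictures are saved under pics/ and viewed, at most 10 in all, crops included, and the job is handed in when it is done.

```bash
ls; mkdir -p pics
python3 - <<'E'
from cell import manip,cams
import cv2,numpy as np,pickle
for n in("top","scene"):
    d=cams.capture(n); cv2.imwrite(f"pics/{n}0.png",d["image"]); pickle.dump(d,open(n+".pkl","wb"))
    print(n,d["intrinsics"],d["position"],d["orientation"])
s=manip.state();print(s)
E
```

```text
pics
top [[444.53661038   0.         312.82815264]
 [  0.         444.53661038 198.56043424]
 [  0.           0.           1.        ]] [ 0.38160158 -0.04080924  1.3816087 ] [-2.16974998  2.15573242 -0.07502134]
scene [[476.77596019   0.         312.37334947]
 [  0.         476.77596019 206.0035304 ]
 [  0.           0.           1.        ]] [ 0.04516855 -0.90910267  1.09027064] [-2.29196885  0.62513452 -0.22771944]
{'clock': 0.1, 'joint_pos': array([-1.31393460e+00,  2.64724814e-01,  1.60520274e+00, -4.62287140e-06,
        1.27369602e+00, -3.69082728e-02]), 'joint_velocities': array([-1.86054637e-03, -3.56316513e-03, -5.45363208e-04, -1.76820960e-03,
        3.40752019e-04,  3.92707010e-05]), 'tau': array([-5.63648446e-04, -5.03620613e+01, -3.58073580e+01,  7.30942679e-02,
        2.32438574e-02, -5.32131787e-05]), 'tool_pos': array([ 0.19528727, -0.64547945,  0.23749957]), 'tcp_rot': array([-3.10576653e+00, -4.59502041e-01,  3.56806780e-04]), 'contact_force': array([-0.1761807 , -0.81802374,  0.21577444]), 'moment': array([-0.01919888, -0.0375434 , -0.03495847]), 'grasp_force': 0.0, 'gripper_width': 0.08792001269817266}
```

View pics/top0.png

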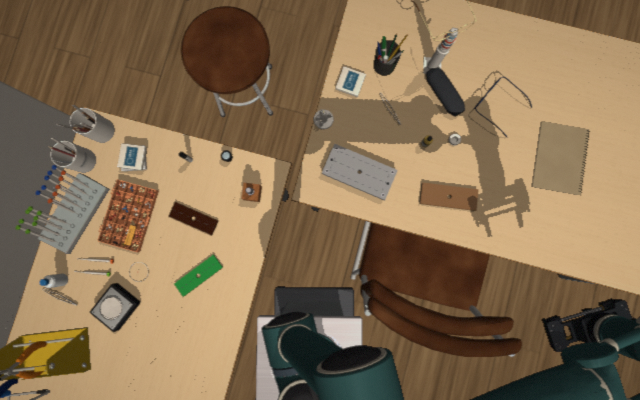

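View pics/scene0.png

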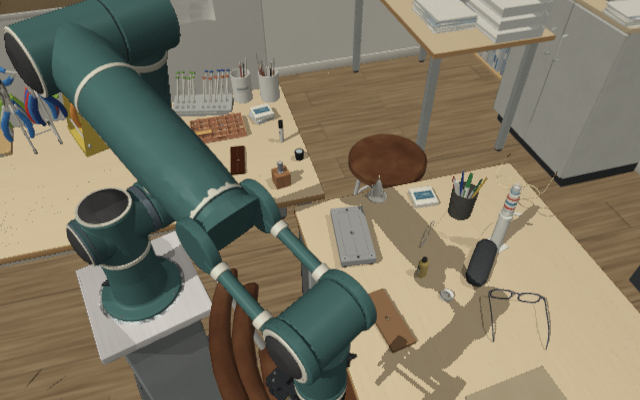

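Top view (about 3 mm/px): jig hole near (359,172), board near (450,195), blank (193,217), green look-alike (199,275), pin block (251,190). I'll make coarse estimates from it, then refine with the wrist camera.

```bash
cat > h.py <<'E'
import numpy as np,cv2,pickle
from scipy.spatial.transform import Rotation as R
from cell import manip,inverse_kinematics,cams,order
def down(yaw): # tool z down, tool y (closing line) at world angle yaw
    y=np.array([np.cos(yaw),np.sin(yaw),0]);z=np.array([0,0,-1.]);x=np.cross(y,z)
    return R.from_matrix(np.c_[x,y,z])
def rv(yaw):
    "best of yaw, yaw+pi is chosen by caller"
    return down(yaw).as_rotvec()
def px2w(d,uv,z):
    K=d["intrinsics"];uv=np.atleast_2d(np.asarray(uv,float))
    r=np.c_[(uv[:,0]-K[0,2])/K[0,0],(uv[:,1]-K[1,2])/K[1,1],np.ones(len(uv))]
    if "T" in d:  # wrist fisheye, T world<-cam
        n=np.hypot(r[:,0],r[:,1]);s=np.sinc(n/np.pi)
        r=np.c_[r[:,0]*s,r[:,1]*s,np.cos(n)]; T=d["T"];r=r@T[:3,:3].T;p=T[:3,3]
    else:
        o=np.asarray(d["orientation"]); M=R.from_rotvec(o).as_matrix() if o.size==3 else o
        r=r@M.T;p=np.asarray(d["position"])
    return p+r*((z-p[2])/r[:,2])[:,None]
def wrist(name):
    s=manip.state();d=cams.capture("wrist")
    T=np.eye(4);T[:3,:3]=R.from_rotvec(s["tcp_rot"]).as_matrix();T[:3,3]=s["tool_pos"]
    d["T"]=T@d["T_tool_cam"];d["t"]=s["clock"]
    pickle.dump(d,open(name+".pkl","wb"));cv2.imwrite(f"pics/{name}.png",d["image"]);return d
def comp(d,mask,uv):
    n,l,st,c=cv2.connectedComponentsWithStats(mask.astype(np.uint8));k=l[int(uv[1]),int(uv[0])]
    return (l==k).astype(np.uint8) if k else None
def near_yaw(yaw):
    "orientation with the given closing line whose last joint stays nearest mid-range"
    return yaw
E
python3 - <<'E'
from h import *
d=pickle.load(open("top.pkl","rb"))
for n,uv,z in(("jig",(359,172),.032),("board",(450,195),.012),("blank",(193,217),.008),("pin",(251,186),.09),("loupe",(226,156),.037),("marker",(183,154),.094),("punch",(323,119),.05),("oil",(428,140),.072)):
    print(n,px2w(d,uv,z)[0].round(3),np.hypot(*px2w(d,uv,z)[0][:2]).round(3))
for n,a,b in(("jig",(322,172),(383,200)),("board",(420,204),(474,209)),("blank",(169,215),(210,234))):
    w=px2w(d,[a,b],.01);v=w[1]-w[0];print(n,"long axis deg",np.degrees(np.arctan2(v[1],v[0])))
w=cams.capture("wrist");print(w["T_tool_cam"].round(4),w["intrinsics"])
for n,p,y in(("jig",(.476,-.17),1),):
    pass
E
```

```text
jig [ 0.589 -0.149  0.032] 0.608
board [ 0.522 -0.43   0.012] 0.677
blank [0.45  0.364 0.008] 0.579
pin [0.538 0.172 0.09 ] 0.564
loupe [0.637 0.26  0.037] 0.688
marker [0.632 0.375 0.094] 0.734
punch [ 0.75  -0.038  0.05 ] 0.751
oil [ 0.68  -0.351  0.072] 0.766
jig long axis deg -114.6295254818456
board long axis deg -95.01883104067963
blank long axis deg -114.04291555589168
[[ 1.300e-03 -9.593e-01 -2.825e-01  7.340e-02]
 [ 1.000e+00  1.600e-03 -6.000e-04  6.000e-04]
 [ 1.000e-03 -2.825e-01  9.593e-01 -1.464e-01]
 [ 0.000e+00  0.000e+00  0.000e+00  1.000e+00]] [[309.70691629   0.         317.49289984]
 [  0.         309.70691629 196.76914919]
 [  0.           0.           1.        ]]
```

Run:
```python
import cv2
i=cv2.imread("pics/top0.png");cv2.imwrite("pics/top0c.png",cv2.resize(i[130:240,160:500],None,fx=2.35,fy=2.35,interpolation=cv2.INTER_CUBIC))
```

```text
(no output)
```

View pics/top0c.png

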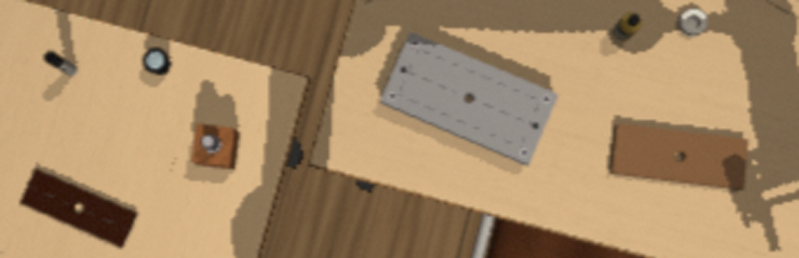

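Enlarged crop: the board hole is at crop (681,155), which is (449.8,196.0) in the full image. The jig hole is at (469,98), or (359.6,171.7), and the blank hole at (78,207), or (193.2,218.1). Next are wrist close-ups of the jig and the board.

```bash
cat >> h.py <<'E'
def best(p,yaw):
    "rotvec for closing line yaw (mod pi) with smallest last joint"
    c=[]
    for y in(yaw,yaw+np.pi):
        q=inverse_kinematics(list(p),list(rv(y)))
        if q is not None:c.append((abs(q[5]),y,q))
    a=min(c,key=lambda t:t[0]);return a[1],rv(a[1]),a[2]
E
python3 - <<'E'
from h import *
for n,p,y in(("jig",(.589,-.149,.182),-24.6),("board",(.522,-.430,.15),-5)):
    yw,o,q=best(p,np.radians(y));print(n,np.degrees(yw),np.round(q,2))
    manip.move_pose(list(p),list(o));manip.dwell(.15);d=wrist("w_"+n)
    print(manip.state()["clock"],manip.state()["tool_pos"])
a=cv2.imread("pics/w_jig.png");b=cv2.imread("pics/w_board.png");
cv2.imwrite("pics/wjb.png",np.vstack([a[60:360],b[60:360]]))
E
```

```text
jig -24.6 [-0.29  0.18  1.81 -0.    1.15  0.14]
2.625 [ 0.58889469 -0.14976477  0.18206443]
board -5.0 [-0.73  0.33  1.69 -0.    1.12 -0.64]
3.9417 [ 0.5228656  -0.42877513  0.15036628]
```

View pics/wjb.png

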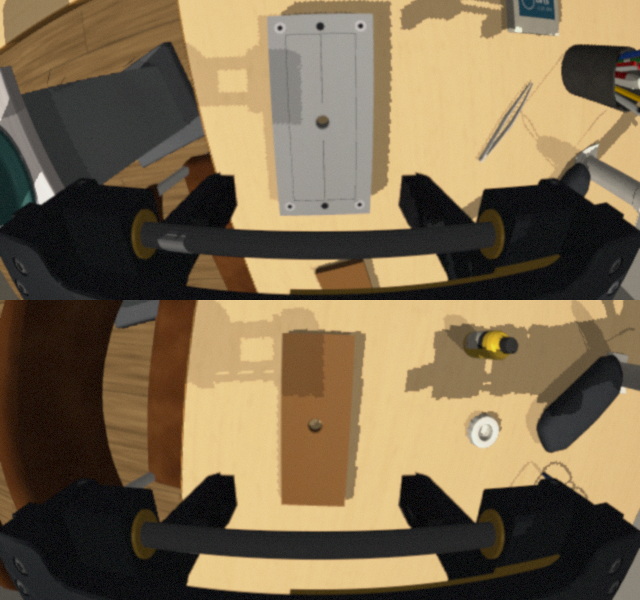

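In the wrist views the jig's centre hole is at (322,182) and the board's at (315,185) in the full frames. I'll rectify both to metric maps to fit the outlines.

```bash
cat >> h.py <<'E'
def w2px(d,P):
    T=d["T"];p=(P-T[:3,3])@T[:3,:3];K=d["intrinsics"]
    th=np.arctan2(np.hypot(p[...,0],p[...,1]),p[...,2]);n=np.hypot(p[...,0],p[...,1])+1e-12
    return K[0,0]*th*p[...,0]/n+K[0,2],K[1,1]*th*p[...,1]/n+K[1,2]
def rectify(d,c,yaw,z,W=400,H=600,s=.0003333):
    "map: col -> along yaw (short side), row -> along yaw-90deg... row up = yaw+90"
    u,v=np.meshgrid((np.arange(W)-W/2)*s,(H/2-np.arange(H))*s)
    P=np.stack([c[0]+u*np.cos(yaw)-v*np.sin(yaw),c[1]+u*np.sin(yaw)+v*np.cos(yaw),np.full_like(u,z)],-1)
    a,b=w2px(d,P);a=a.astype(np.float32);b=b.astype(np.float32)
    return cv2.remap(d["image"],a,b,cv2.INTER_CUBIC),cv2.remap(d["z_map"],a,b,cv2.INTER_NEAREST)
def rp2w(uv,c,yaw,W=400,H=600,s=.0003333):
    uv=np.atleast_2d(uv);u=(uv[:,0]-W/2)*s;v=(H/2-uv[:,1])*s
    return np.c_[c[0]+u*np.cos(yaw)-v*np.sin(yaw),c[1]+u*np.sin(yaw)+v*np.cos(yaw)]
E
python3 - <<'E'
from h import *
out=[]
for n,c,y,z in(("jig",(.589,-.149),-24.6,.032),("board",(.522,-.430),-5,.012)):
    d=pickle.load(open(f"w_{n}.pkl","rb"));y=np.radians(y)
    im,_=rectify(d,c,y,z,s=.0004);out.append(im)
    # depth-based: height of every pixel
    v,u=np.nonzero(d["z_map"]>0);Z=d["z_map"][v,u];K=d["intrinsics"]
    r=np.c_[(u-K[0,2])/K[0,0],(v-K[1,2])/K[1,1]];m=np.hypot(*r.T);r3=np.c_[r*np.sinc(m/np.pi)[:,None],np.cos(m)]
    P=r3*(Z/r3[:,2])[:,None]@d["T"][:3,:3].T+d["T"][:3,3]
    a=np.hypot(P[:,0]-c[0],P[:,1]-c[1]);k=(a<.13)
    print(n,np.histogram(P[k,2],bins=np.arange(-.01,.05,.004)))
    s=k&(abs(P[:,2]-z)<.4*z)&(v<275)
    (cx,cy),wh,ang=cv2.minAreaRect(P[s,:2].astype(np.float32));print(cx,cy,wh,ang,np.median(P[s,2]))
cv2.imwrite("pics/rect1.png",np.hstack(out))
E
```

```text
jig (array([    0,    18, 20177,   264,     0,     3,    13,    10,     8,
          23, 19700,   180,     0,     0]), array([-0.01 , -0.006, -0.002,  0.002,  0.006,  0.01 ,  0.014,  0.018,
        0.022,  0.026,  0.03 ,  0.034,  0.038,  0.042,  0.046]))
0.5943302512168884 -0.15120938420295715 (0.21116109192371368, 0.10123737156391144) 66.92918395996094 0.03231919242641634
board (array([    0,    23, 34671,   361,    20, 11666,    94,     0,     0,
           0,     0,     0,     0,     0]), array([-0.01 , -0.006, -0.002,  0.002,  0.006,  0.01 ,  0.014,  0.018,
        0.022,  0.026,  0.03 ,  0.034,  0.038,  0.042,  0.046]))
0.5212329626083374 -0.42874929308891296 (0.1731153130531311, 0.06705672293901443) 83.22918701171875 0.012317579142656188
```

View pics/rect1.png

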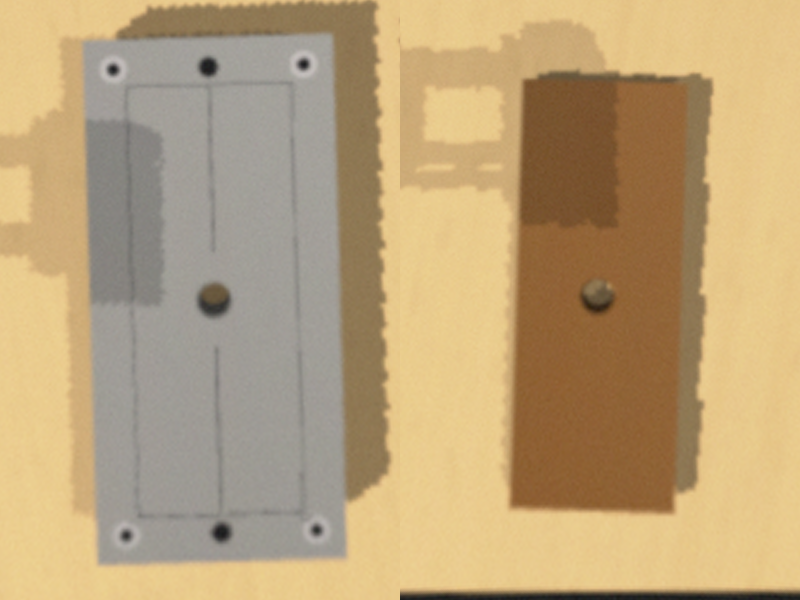

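Depth fits agree with the pictures. The jig hole is at (0.5943,-0.1511) with short-side yaw -23.07°, and the board is at (0.5213,-0.4284) with yaw -6.77°. Next step: pick and place the board.

```bash
cat >> h.py <<'E'
JIG=np.array([.5943,-.1511]);JY=np.radians(-23.07)
def cf(t):
    s=manip.state();print(t,round(s["clock"],2),s["tool_pos"].round(4),s["contact_force"].round(1),round(s["gripper_width"],4),round(s["grasp_force"],1))
def pickplace(p,yaw,tip,place_tip,force,q=None):
    _,o,_=best((*p,.1),yaw)
    manip.move_pose([*p,.07],list(o))
    manip.move_linear([*p,tip],rate=.12);cf("down")
    manip.set_gripper(.0,force);cf("grip")
    manip.move_linear([*p,.13],rate=.15);cf("lift")
    _,o,_=best((*JIG,.14),JY)
    manip.move_pose([*JIG,.14],list(o));cf("over")
    manip.move_linear([*JIG,place_tip+.012],rate=.15)
    manip.move_linear([*JIG,place_tip],rate=.03);manip.dwell(.2);cf("placed")
E
python3 - <<'E'
from h import *
pickplace((.5213,-.4284),np.radians(-6.77),.0035,.036,25)
E
```

```text
down 5.06 [ 0.5219 -0.429   0.0043] [-0.1  0.3 -0.3] 0.088 0.0
grip 5.53 [ 0.5217 -0.4288  0.0044] [-1.2 -0.2  3.5] 0.0658 25.0
lift 6.52 [ 0.5205 -0.4277  0.1286] [ 0.7 -0.5 -1.3] 0.0655 25.0
over 7.62 [ 0.5941 -0.1517  0.1395] [ 0.5  0.2 -0.2] 0.0651 25.0
placed 9.14 [ 0.5945 -0.1511  0.0364] [-0.7  0.4  3.3] 0.0659 25.0
```

```bash
cat >> h.py <<'E'
def fit(d,c,z,tol=.003,rad=.13,vmax=275):
    v,u=np.nonzero(d["z_map"]>0);Z=d["z_map"][v,u];K=d["intrinsics"]
    r=np.c_[(u-K[0,2])/K[0,0],(v-K[1,2])/K[1,1]];m=np.hypot(*r.T);r3=np.c_[r*np.sinc(m/np.pi)[:,None],np.cos(m)]
    P=r3*(Z/r3[:,2])[:,None]@d["T"][:3,:3].T+d["T"][:3,3]
    s=(np.hypot(P[:,0]-c[0],P[:,1]-c[1])<rad)&(abs(P[:,2]-z)<tol)&(v<vmax)
    (x,y),wh,a=cv2.minAreaRect(P[s,:2].astype(np.float32))
    A=np.c_[P[s,:2]-[x,y],np.ones(s.sum())];pl=np.linalg.lstsq(A,P[s,2],rcond=None)[0]
    print("fit",np.round((x,y),4),np.round(wh,4),round(a,2),"plane",pl.round(4));return x,y,a
E
python3 - <<'E'
from h import *
manip.set_gripper(.088);manip.move_linear([*JIG,.182],rate=.2);manip.dwell(.15)
d=wrist("w_b2");cf("x");fit(d,JIG,.044);fit(pickle.load(open("w_jig.pkl","rb")),JIG,.032)
b=rectify(d,JIG,JY,.044,s=.0004)[0]
c=(.45,.364);yw,o,_=best((*c,.15),np.radians(-24))
manip.move_pose([*c,.15],list(o));manip.dwell(.15);d=wrist("w_blank");cf("blank");fit(d,c,.008,.002)
i=rectify(d,c,np.radians(-24),.008,s=.0004)[0]
cv2.imwrite("pics/r2.png",np.hstack([b,i]))
E
```

```text
x 10.73 [ 0.5932 -0.1508  0.1799] [0.1 0.6 0.4] 0.088 0.0
fit [ 0.5954 -0.1509] [0.1728 0.067 ] 66.85 plane [0.0003 0.0011 0.0444]
fit [ 0.5943 -0.1512] [0.2112 0.1012] 66.93 plane [-0.0001  0.0011  0.0323]
blank 12.87 [0.4506 0.3634 0.1501] [0.6 0.6 0.1] 0.0882 0.0
fit [0.4485 0.364 ] [0.15   0.0503] 67.03 plane [-0.0002  0.0014  0.0083]
```

View pics/r2.png

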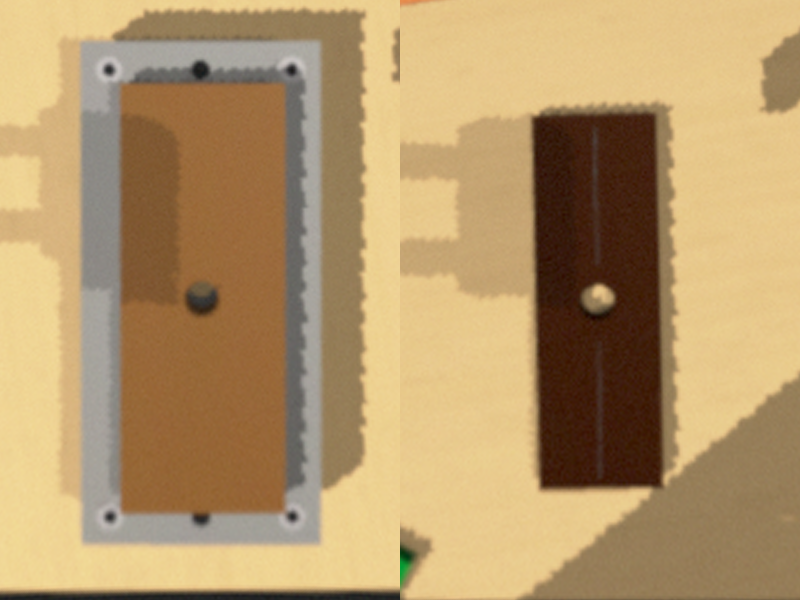

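The left half shows the board square inside the jig margins, with its hole at (202,297). The right half shows the blank with its hole at (598,299) and yaw -22.97°. I'll check the board-to-jig offset within the same picture, then place the blank.

Run:
```python
from h import *
d=pickle.load(open("w_b2.pkl","rb"));x,y,a=fit(d,JIG,.032)
pickplace((.4488,.3641),np.radians(-22.97),.003,.0475,20)
```

```text
fit [ 0.5949 -0.1499] [0.208  0.1012] 66.99 plane [0.0002 0.0011 0.0324]
down 13.99 [0.4496 0.3647 0.004 ] [-0.6 -0.7  1. ] 0.088 0.0
grip 14.66 [0.4488 0.3641 0.0032] [-0.5  0.5  2.4] 0.0497 20.0
lift 15.66 [0.448  0.3635 0.1288] [-0.4  0.6 -2.2] 0.0492 20.0
over 17.59 [ 0.5944 -0.15    0.1399] [ 1.1  0.7 -1.9] 0.0495 20.0
placed 19.02 [ 0.5943 -0.1511  0.0475] [-0.7 -0.  -0.2] 0.0493 20.0
```

Run:
```python
from h import *
manip.move_linear([*JIG,.0468],rate=.02);cf("low")
manip.set_gripper(.07);manip.move_linear([*JIG,.182],rate=.2);manip.dwell(.15)
d=wrist("w_b3");cf("x");fit(d,JIG,.052);fit(d,JIG,.044)
b=rectify(d,JIG,JY,.052,s=.0004)[0]
c=(.538,.172);yw,o,_=best((*c,.22),0.35)
manip.move_pose([*c,.22],list(o));manip.dwell(.15);d=wrist("w_pin");cf("pin");fit(d,c,.090,.004,.03);fit(d,c,.052,.004,.05)
i=rectify(d,c,.35,.09,s=.0002)[0]
cv2.imwrite("pics/r3.png",np.hstack([b,i]))
```

```text
low 19.27 [ 0.5945 -0.1512  0.0472] [-0.5  0.2  1.6] 0.0497 20.0
x 20.79 [ 0.5931 -0.1508  0.1799] [-0.4  0.3  0.1] 0.0702 0.0
fit [ 0.5948 -0.1516] [0.1502 0.0506] 67.16 plane [-0.0004  0.0014  0.0524]
fit [ 0.5952 -0.1509] [0.1728 0.067 ] 66.89 plane [0.0005 0.001  0.0444]
pin 22.24 [0.5384 0.1708 0.2197] [-0.1  1.2 -0.4] 0.07 0.0
fit [0.5286 0.1794] [0.0165 0.0164] 19.9 plane [ 0.0256 -0.0343  0.0904]
fit [0.5288 0.1795] [0.0508 0.0511] 83.11 plane [-0.0015  0.0006  0.0524]
```

View pics/r3.png

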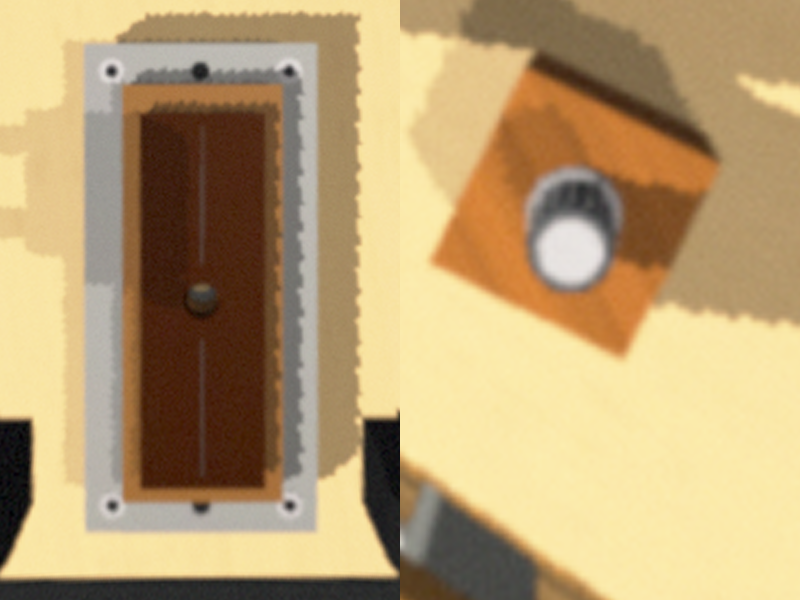

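The left half shows the blank centred on the board with the holes aligned at (201,298). The right half shows the pin head, and the depth fit puts it at (0.5287,0.1794), on the block's centre. Now pick the pin and insert it slowly with force monitoring.

Run:
```python
from h import *
p=(.5287,.1794)
_,o,_=best((*p,.13),JY)
manip.move_pose([*p,.13],list(o));manip.move_linear([*p,.0585],rate=.1);manip.dwell(.2);cf("down")
manip.set_gripper(0,40);manip.dwell(.2);cf("grip");z0=manip.state()["tool_pos"][2]
manip.move_linear([*p,.15],rate=.12);cf("up")
H=(.5948,-.1512);_,o,_=best((*H,.15),JY)
manip.move_pose([*H,.15],list(o));manip.move_linear([*H,z0+.052],rate=.1);manip.dwell(.4);cf("over")
f0=manip.state()["contact_force"]
for z in np.arange(z0+.046,z0+.0005,-.006):
    manip.move_linear([*H,z],rate=.04);s=manip.state();f=s["contact_force"]-f0
    print(round(z-z0,4),s["tool_pos"].round(4),f.round(1),s["moment"].round(2))
    if f[2]>12 or np.hypot(*f[:2])>12:print("stop");break
```

```text
down 24.07 [0.5294 0.1796 0.0594] [ 0.3 -0.2  0.8] 0.0699 0.0
grip 25.12 [0.5287 0.1794 0.0585] [ 0.1 -0.2 -0. ] 0.0169 40.0
up 26.04 [0.528  0.1792 0.1491] [-0.  -0.8 -1. ] 0.0166 40.0
over 28.26 [ 0.5951 -0.1514  0.111 ] [-0.2 -0.5  0.2] 0.0166 40.0
0.046 [ 0.5943 -0.1511  0.1038] [ 0.4  1.7 -0.6] [-0.05 -0.06  0.02]
0.04 [ 0.5944 -0.1511  0.0979] [ 0.7  0.2 -1. ] [-0.07 -0.08  0.  ]
0.034 [ 0.5944 -0.1511  0.092 ] [ 0.4  1.1 -1. ] [-0.05 -0.07  0.02]
0.028 [ 0.5944 -0.1511  0.086 ] [ 0.  -0.  -1.6] [-0.01 -0.04 -0.04]
0.022 [ 0.5945 -0.1511  0.08  ] [-0.1  0.2 -0.4] [-0.04 -0.06 -0.02]
0.016 [ 0.5946 -0.1511  0.0741] [ 0.6  0.6 -1.1] [ 0.01 -0.05  0.01]
0.01 [ 0.5947 -0.1511  0.0681] [ 0.2  0.2 -0.8] [ 0.01 -0.13  0.05]
0.004 [ 0.5945 -0.1511  0.0619] [-0.4  1.5 -2.3] [ 0.07 -0.03 -0.02]
```

Run:
```python
from h import *
H=(.5948,-.1512)
for z in(.0605,.0595,.0588,.0583,.0578,.0573):
    manip.move_linear([*H,z],rate=.02);manip.dwell(.25);cf(z)
    if manip.state()["contact_force"][2]>6:break
manip.set_gripper(.04);manip.dwell(.2);cf("open")
manip.move_linear([*H,.182],rate=.12);manip.dwell(.2);d=wrist("w_end");cf("end")
fit(d,JIG,.090,.003,.03);fit(d,JIG,.052,.002);fit(d,JIG,.044);fit(d,JIG,.032)
cv2.imwrite("pics/end.png",rectify(d,JIG,JY,.052,s=.0004)[0])
```

```text
0.0605 31.16 [ 0.5946 -0.1511  0.0603] [-0.3  1.4 -2.1] 0.0169 40.0
0.0595 31.66 [ 0.5947 -0.1511  0.0596] [-1.3  1.8  1.4] 0.0169 40.0
0.0588 32.16 [ 0.5947 -0.1512  0.0589] [-3.4  1.9  2.4] 0.0169 40.0
0.0583 32.66 [ 0.5948 -0.1512  0.0585] [-3.   2.4  4.8] 0.0171 40.0
0.0578 33.16 [ 0.5948 -0.1512  0.0584] [-5.2  1.8  6.4] 0.017 40.0
open 33.88 [ 0.5948 -0.1512  0.0577] [ 0.4  0.1 -0.7] 0.0402 0.0
end 35.32 [ 0.5944 -0.1511  0.1811] [-0.1  0.1  0.9] 0.0401 0.0
fit [ 0.5956 -0.1512] [0.0175 0.0171] 62.19 plane [-0.0213 -0.0307  0.0904]
fit [ 0.5955 -0.1515] [0.1499 0.051 ] 67.16 plane [-0.0003  0.0011  0.0523]
fit [ 0.5954 -0.1509] [0.1714 0.0668] 66.95 plane [0.0002 0.0008 0.0443]
fit [ 0.5947 -0.1505] [0.208 0.101] 66.94 plane [0.0002 0.001  0.0323]
```

View pics/end.png

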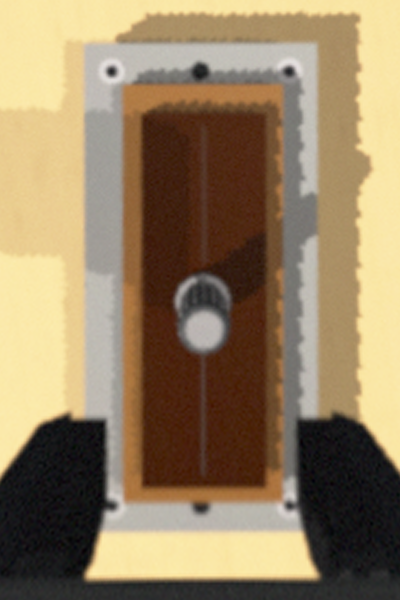

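The pin stands upright with its collar seated on the blank at (203,300). Its head top is at 90 mm, which matches full seating, and the board and blank are flat and square.

```bash
python3 -c "
from cell import order;print(order.close_job())"
```

```text
the job is handed in; nothing more can be done
None
```

The job is done and handed in: the board and blank lie flat and square on the jig to within about 1 mm, the pin is pushed through all three holes with its collar resting on the blank, and it took about 35 s with nothing else touched.

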